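# Set the UV cleaner's timer and start it

### The arm

A 6-joint arm with a two-finger parallel gripper is mounted at the origin on the work surface. World frame = base frame: x ahead of the robot, y to its left, z up, the work surface at z = 0. Lengths are in m, angles in rad, forces in N, time in s.
With the tool pointing down it reaches from about 0.275 to 0.875 m from the base axis. Payload 12.5 kg.
Tool frame: the origin (TCP) lies between the finger pads; the fingertips stand 25 mm ahead of it and the grasp point (between the pads) lies 6 mm ahead of it; z points along the fingers, y is the line along which they close (so a half turn about z gives the same grasp; the last joint's range is limited). The gripper opens to 85 mm and grips with 20 to 120 N. Pads are 22 mm wide; open, the fingers measure 114 mm over their backs; the gripper's body (76 mm by 85 mm) begins 54 mm behind the grasp point. The pads swing forward as they close: fully open they stand 13 mm farther back than shut.
Start: joints at [1.103, 0.351, 1.652, -0, 1.139, -0.085], TCP at [0.205, 0.51, 0.256] pointing down, gripper open.
Joint ranges: [-2.75, 2.75], [-0.79, 2.1], [0.01, 2.65], [-1.57, 4.71], [0.07, 3.14], [-2.87, 2.87]. Speed limits (rad/s): [2.22, 2.22, 2.79, 3.14, 3.14, 3.14].

### API

Orientations are given as [roll, pitch, yaw] about the fixed x, y, z axes, in that order (R = Rz(yaw) Ry(pitch) Rx(roll)).
In Python, from plant import state, capture, job_done gives the robot as it stands. The module is installed in compiled form; this text tells all that it offers.
- The arm moves only by the tool move_arm, never from a script. Its argument "motion" is a list of rows, each an object of numbers: "tx", "ty", "tz": the shift along the tool's x, y, z in units of 50 mm (1.0 is 50 mm); "twist": the turn about the tool's z in units of 10 degrees (1.0 is 10 degrees); "gripper": the closure, from 0 (fully open) to 1 (shut). In form: [{"tx": .., "ty": .., "tz": .., "twist": .., "gripper": ..}, ...]. A call has exactly 8 rows; each row shifts and turns the commanded pose from where the row before left it, along the tool's axes as they then stand; what a row does not reach is not made up. A row lasts 1/8 s, in which the tool goes at most 62.5 mm and 10.7 degrees, less where a joint would pass 70% of its speed; a pose out of reach is approached as far as the arm can. A call is refused whole if a number of a shift passes 1 or a number of a turn 1, either way. A call with a gripper value outside its range is refused whole. The fingers move at their own pace and stop on an object; the grip force is fixed at half the most. Time passes only in rows, so rows that do not move let the fingers close, or fill a call up. It gives the time, the measured TCP pose, the force, the opening and the grip force at its end, in the units of the state.
- state(): the state, without advancing time (a new reading comes with each control period).
- capture(name): name is "scene" or "top" or "wrist"; returns a dict with "color" (400x640x3 uint8, blue, green, red), "K" (3x3 intrinsics, pixels), "D" ([k1, k2, p1, p2, k3] as OpenCV has them; the pictures are not rectified), "R" (3x3) and "t" (3): a world point X has camera coordinates R X + t. Camera axes: x right, y down, z forward; pixel columns grow to the right and rows downward; lengths in m; the calibration is good to about 2 mm. A picture is of the moment at which its call begins. There is no depth.
- job_done(): hands the job in; it is judged then, once.
The state is a dict: "t": time; "joint_pos": joint angles; "qd": joint speeds; "joint_efforts": joint torques, N m; "eef_pos": TCP position; "ee_rot": TCP orientation; "force": force on the tool from outside, world axes, zero at the start; "moment": the same for the moment, N m; "width": finger opening in m; "gripper_force": force on a finger pad.
Only numpy, scipy, OpenCV 4.12 (cv2) and the standard library are available. Lean on these libraries where they do the work, as an engineer would, in place of code of your own. Each camera call takes 0.05 s, during which the arm holds its last target. There are 200 camera calls.

### The job

Start a 35 minute cleaning run on the UV cleaner: slide its sample tray fully shut and roll the two timer thumbwheels until they read 35, each digit clicked square into its place. Only when both are done press the round start button fully in and let go; leave everything else on the bench where it stands.

Things in the scene. Friction and masses are not known exactly. Their poses are not given: they have to be found in the camera images.
- cleaner: UV cleaner: fixed cream box with teal lid, 260 deep (x) x 300 wide (y) x 147 mm tall; origin at the centre of its underside; x to its back, y to the left for a person at its front, z up. Front face at x = -130 mm, 75 mm high; from its top edge the control panel slopes up to the back at 0.29 rad for 105 mm, to the lamp house (x = -32 mm onward, 145 mm tall)
- panel: the sloping control panel; origin at its middle on its surface; x up the slope (to the back), y left, z square out. Left to right: blank display (y = 122 mm), tens wheel (y = 62), units wheel (y = 22), start button (y = -60), black mains rocker 9 mm high (y = -118, not used)
- tens_top (a point): crown of the tens thumbwheel (left one): the rim's highest point, 8 mm out of the panel; does not turn. Axes as panel. The ribbed plastic wheel has radius 20 mm, width 16 mm, axle along y 20 mm below this point. The digit read is the one at the crown, between two white index marks (black digits 9 mm tall on a white band, upright for a person at the front)
- units_top (a point): the same point of the units thumbwheel (right one, 40 mm to the right of the tens wheel, centre to centre); same axes and sizes
- tens (a joint): turn of the tens wheel, rad: digit = value / 0.6283 (12.6 mm of rim a step), 0 to 9, end stops 0.12 rad past 0 and 9. A spring detent draws it to the nearest whole digit; about 1.5 N at the ribbed, grippy rim carries it over to the next. Rolling the exposed rim up the slope, away from the front, raises the digit; towards the front lowers it
- units (a joint): turn of the units wheel, rad, in the same way: digit = value / 0.6283
- tray (a joint): how far the sample tray is out, m: 0 = fully shut; it slides out of the front, up to 0.11; 1.5 N of friction holds it where it is left
- tray_pull (a point): middle of the tray's pull: a dark level bar 100 mm long along the cleaner's y, 11 mm thick, its middle 43 mm above the bench and 35 mm in front of the tray's front panel (194 wide, 48 high, 12 mm thick, lower edge 17 mm above the bench); moves with the tray, axes as the cleaner's
- start_top (a point): centre of the top of the start button: a round grey plunger 22 mm across in a round steel collar 38 mm across; moves with the plunger; axes as panel, pressed along -z. Out, its top stands 21 mm above the panel; the collar stands 12 mm above it
- start (a joint): travel of the start button, m: 0 out, 0.005 fully in; a spring (1.4 N at first, 4.5 N fully in) pushes it out again
- beaker: low glass beaker, 68 mm across, 85 mm tall; bystander, origin at the centre of its underside
- vial: small amber vial with white cap, 28 mm across, 55 mm tall; bystander, origin at the centre of its underside
- puck: white plastic polishing disc, 72 mm across, 14 mm thick; bystander, origin at the centre of its underside
- tweezers: steel tweezers lying flat, 135 mm long, 10 mm thick; bystander, origin at the centre of its underside
- wash_bottle: white wash bottle with blue cap and bent spout, 72 mm across, body 155 mm tall, spout to 200 mm; bystander, origin at the centre of its underside
- clip_tray: shallow blue plastic tray, 130 x 90 x 22 mm; bystander, origin at the centre of its underside
- driver: small screwdriver lying flat, 150 mm long; bystander, origin at the centre of its underside

How it is judged:
By the outcome, as a careful person would: the job done as asked, in the order asked, and still so for the second after the job is handed in, with the robot touching nothing.
It also fails if it takes over 54 s, if anything falls off the work surface, if the arm or the gripper's body presses on something with over 40 N, if the wrist force passes 120 N, or if a joint passes its speed limit or range.

## Working session

There is one attempt and no reset: what is moved stays moved. The work goes in short steps, Python scripts to look and compute and a tool call to move; the robot and the scene stay as the last step left them, time stands still between calls to the robot, and variables do not carry over. Pictures are saved under pics/ and viewed, at most 10 in all, crops included, and the job is handed in when it is done.

Besides the shell and the picture viewer there is one more tool, called after "Request:" by a JSON object that holds its "fn" and its "kwargs", one argument or row to a line. move_arm: Moves the arm, as the interface text tells. Its arguments: {"type":"object","properties":{"motion":{"type":"array"}},"required":["motion"]}

```bash
mkdir -p pics
python3 - <<'E'
from plant import state,capture
import cv2,pickle
s=state();print(s)
for n in("scene","top","wrist"):
    c=capture(n);cv2.imwrite(f"pics/{n}0.png",c["color"]);pickle.dump(c,open(f"{n}0.pkl","wb"));print(n,c["K"].tolist(),c["D"],c["R"].tolist(),c["t"])
E
```

```text
{'t': 0.0, 'joint_pos': array([ 1.10338006e+00,  3.51247394e-01,  1.65245241e+00, -3.95588241e-05,
        1.13911543e+00, -8.45889543e-02]), 'qd': array([-0.00049355, -0.00057444, -0.00156146,  0.00081299, -0.00146969,
        0.00085848]), 'joint_efforts': array([ 9.32178955e-04, -5.06099331e+01, -2.91406918e+01, -4.05755962e-07,
        4.63036544e-03, -8.64881969e-06]), 'eef_pos': array([0.20528392, 0.50990945, 0.25574154]), 'ee_rot': array([-3.14037141e+00, -6.75126272e-05,  2.75878187e+00]), 'force': array([-0.59122716,  0.34649959, -0.28828894]), 'moment': array([-0.0008664 , -0.02496459, -0.01911161]), 'gripper_force': 0.0, 'width': 0.08558830211354233}
scene [[440.7936867485903, 0.0, 323.65940720073905], [0.0, 440.7936867485903, 196.34937042103292], [0.0, 0.0, 1.0]] [0.03082123 0.         0.         0.         0.        ] [[0.695638631169258, 0.7181212236266455, 0.01971808819156277], [0.4569143410895275, -0.42109561424209435, -0.7835226662788998], [-0.5543610553887092, 0.5540581123339343, -0.6210502623985227]] [-0.35470973 -0.15171219  1.62424377]
top [[479.10026654628643, 0.0, 333.55744226751824], [0.0, 479.10026654628643, 193.90933623572226], [0.0, 0.0, 1.0]] [-0.07090508  0.          0.          0.          0.        ] [[-0.013059613962660963, -0.9996912157725687, -0.02114047280241854], [-0.988739736216969, 0.016062815205815716, -0.14878077830574157], [0.14907441265604462, 0.018959405972428095, -0.9886442031471324]] [0.00883547 0.51391271 1.58485185]
wrist [[281.8725071129409, 0.0, 318.2917348584848], [0.0, 281.8725071129409, 200.97586735571144], [0.0, 0.0, 1.0]] [-0.04776699  0.          0.          0.          0.        ] [[0.3745047463170944, 0.9272235203022435, -0.001654806419264921], [0.8781003231027724, -0.35408960368983416, 0.3218079786543282], [0.2978019770800344, -0.12197170146018507, -0.9468035099692712]] [-0.5498978  -0.0413346   0.38228278]
```

View pics/scene0.png

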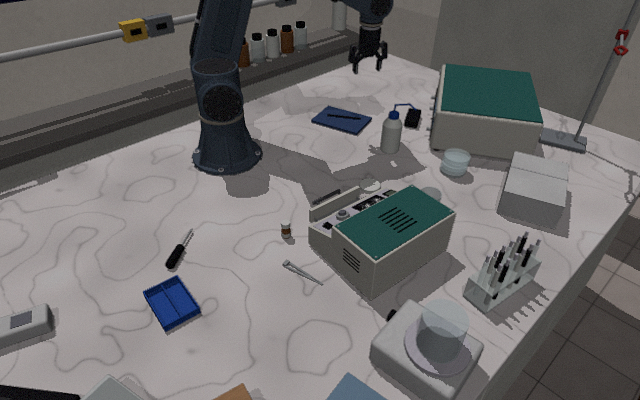

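View pics/top0.png

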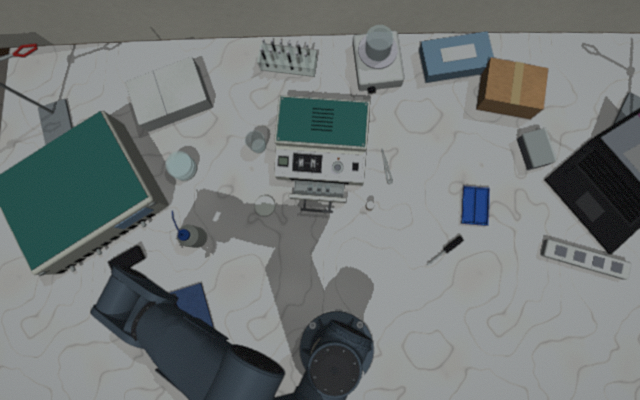

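```bash
cat > h.py <<'E'
import numpy as np,cv2,pickle
from plant import state,capture
def ray(c,p):
    u=cv2.undistortPoints(np.array([[p]],float),c["K"],c["D"])[0,0]
    d=c["R"].T@np.array([u[0],u[1],1.]);return -c["R"].T@c["t"],d/np.linalg.norm(d)
def onz(c,p,z):
    o,d=ray(c,p);return o+d*(z-o[2])/d[2]
def proj(c,X):
    return cv2.projectPoints(np.array(X,float).reshape(-1,3),cv2.Rodrigues(c["R"])[0],c["t"],c["K"],c["D"])[0][:,0]
def crop(c,x0,y0,w,h,s,f):
    cv2.imwrite(f,cv2.resize(c["color"][y0:y0+h,x0:x0+w],None,fx=s,fy=s,interpolation=cv2.INTER_CUBIC))
E
python3 - <<'E'
from h import *
c=pickle.load(open("top0.pkl","rb"))
h=cv2.cvtColor(c["color"],cv2.COLOR_BGR2HSV)
m=cv2.inRange(h,(75,90,40),(100,255,255));m[:,:260]=0;m[:,390:]=0;m[160:]=0
k=max(cv2.findContours(m,0,2)[0],key=cv2.contourArea)
r=cv2.minAreaRect(k);b=cv2.boxPoints(r);print(r,b.tolist())
for p in b:print(onz(c,p,.147))
crop(c,265,85,115,130,4.6,"pics/topc.png")
E
```

```text
((321.7284240722656, 121.18817138671875), (87.34425354003906, 42.72609329223633), 3.945185899734497) [[276.6899719238281, 139.49586486816406], [279.6296081542969, 96.87101745605469], [366.7668762207031, 102.88047790527344], [363.8272399902344, 145.5053253173828]]
[0.67828266 0.18055242 0.147     ]
[0.82233878 0.17191917 0.147     ]
[ 0.79569275 -0.11287003  0.147     ]
[ 0.65302729 -0.09990985  0.147     ]
```

View pics/topc.png

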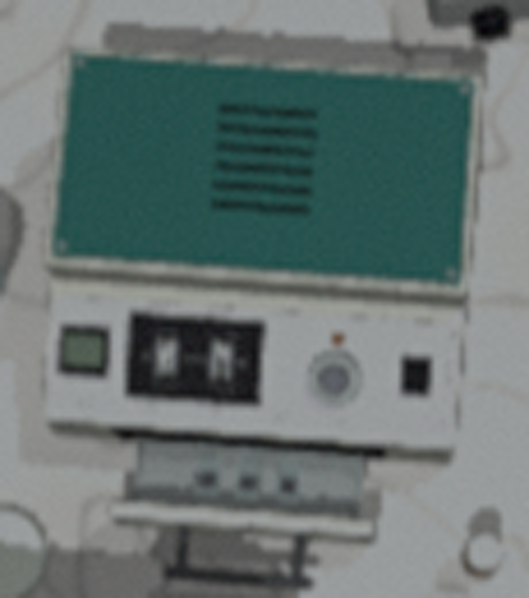

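```bash
cat >> h.py <<'E'
SL=.29
PM=np.array([-.130+.0525*np.cos(SL),0,.075+.0525*np.sin(SL)])
RP=np.array([[np.cos(SL),0,-np.sin(SL)],[0,1,0],[np.sin(SL),0,np.cos(SL)]])
def pan(x,y,z): return PM+RP@np.array([x,y,z])
def w(P,q):
    c,s=np.cos(q[2]),np.sin(q[2]);P=np.atleast_2d(P)
    return P@np.array([[c,-s,0],[s,c,0],[0,0,1]]).T+[q[0],q[1],0]
E
python3 - <<'E'
from h import *
from scipy.optimize import least_squares
c=pickle.load(open("top0.pkl","rb"))
pts=[(48,427,[-.13,.15,.075]),(447,460,[-.13,-.15,.075]),(83,350,pan(0,.122,.002)),(416,376,pan(0,-.118,.009)),(335,378,pan(0,-.06,.021)),(167,357,pan(0,.062,.008)),(222,362,pan(0,.022,.008))]
uv=np.array([[265+(a+.5)/4.6-.5,85+(b+.5)/4.6-.5] for a,b,_ in pts]);X=np.array([p[2] for p in pts])
r=least_squares(lambda q:(proj(c,w(X,q))-uv).ravel(),[.7,.03,-.09])
print(r.x,(r.fun.reshape(-1,2)).round(2).tolist())
q=r.x
for n,P in dict(tens=pan(0,.062,.008),units=pan(0,.022,.008),start=pan(0,-.06,.021)).items():print(n,w(P,q)[0])
# tray pull, along cleaner front: bar at z=.043, crop pix ends
for p in[(165,572),(312,584),(112,512),(376,530)]:
    z=.043 if p[1]>550 else .065
    P=onz(c,[265+(p[0]+.5)/4.6-.5,85+(p[1]+.5)/4.6-.5],z)
    d=P[:2]-q[:2];cc,s=np.cos(q[2]),np.sin(q[2]);print(P,cc*d[0]+s*d[1],-s*d[0]+cc*d[1])
s=state();R=cv2.Rodrigues(np.zeros(3))[0]
from scipy.spatial.transform import Rotation as Ro
T=Ro.from_euler('xyz',s['ee_rot']).as_matrix();print(T.round(3))
cw=pickle.load(open("wrist0.pkl","rb"));C=-cw["R"].T@cw["t"];print("cam in tool",T.T@(C-s['eef_pos']),(T.T@cw["R"].T).round(3))
E
```

```text
[ 0.68580515  0.03734661 -0.10263054] [[-1.32, -1.31], [1.51, -0.9], [0.3, 0.52], [-0.01, 1.05], [-0.11, -0.56], [-0.23, 0.62], [-0.15, 0.53]]
tens [0.61060863 0.10741924 0.09767844]
units [0.60651061 0.06762972 0.09767844]
start [ 0.59441185 -0.01355796  0.11013561]
[0.46385868 0.11336183 0.043     ] -0.22856640452426433 0.052876713473390416
[0.45337404 0.00578044 0.043     ] -0.2279741095836566 -0.05521275118673373
[0.50565177 0.149834   0.065     ] -0.19072981556762666 0.0934386962625159
[ 0.48941545 -0.04146713  0.065     ] -0.18728180973476952 -0.09851924319651802
[[-0.928  0.374 -0.   ]
 [ 0.374  0.928 -0.001]
 [ 0.    -0.001 -1.   ]]
cam in tool [ 0.08326892  0.00071814 -0.118454  ] [[-0.001 -0.947 -0.322]
 [ 1.    -0.001 -0.001]
 [ 0.001 -0.322  0.947]]
```

Request:
{"fn": "move_arm", "kwargs": {
  "motion": [
    {"tx": 0,"ty": 0,"tz": -0.4,"twist": -1,"gripper": 1},
    {"tx": 0,"ty": 0,"tz": -0.4,"twist": -0.6,"gripper": 1},
    {"tx": -0.5,"ty": -1,"tz": 0,"twist": 0,"gripper": 1},
    {"tx": -0.6,"ty": -1,"tz": 0,"twist": 0,"gripper": 1},
    {"tx": -0.6,"ty": -1,"tz": 0,"twist": 0,"gripper": 1},
    {"tx": -0.6,"ty": -1,"tz": 0,"twist": 0,"gripper": 1},
    {"tx": -0.6,"ty": -1,"tz": 0,"twist": 0,"gripper": 1},
    {"tx": -0.6,"ty": -1,"tz": 0,"twist": 0,"gripper": 1}
  ]
}}

```text
t: 1.15
eef_pos: [0.3488, 0.192, 0.2964]
ee_rot: [3.141, 0.0, 3.038]
force: [1.5, 0.6, -0.9]
width: -0.0002
gripper_force: 0.0
```

Request:
{"fn": "move_arm", "kwargs": {
  "motion": [
    {"tx": -0.6,"ty": -1,"tz": 0,"twist": 0,"gripper": 1},
    {"tx": -0.6,"ty": -1,"tz": 0,"twist": 0,"gripper": 1},
    {"tx": -0.3,"ty": -0.5,"tz": 0.6,"twist": 0,"gripper": 1},
    {"tx": 0,"ty": 0,"tz": 0.6,"twist": 0,"gripper": 1},
    {"tx": 0,"ty": 0,"tz": 0,"twist": 0,"gripper": 1},
    {"tx": 0,"ty": 0,"tz": 0,"twist": 0,"gripper": 1},
    {"tx": 0,"ty": 0,"tz": 0,"twist": 0,"gripper": 1},
    {"tx": 0,"ty": 0,"tz": 0,"twist": 0,"gripper": 1}
  ]
}}

```text
t: 2.15
eef_pos: [0.4104, 0.0619, 0.237]
ee_rot: [3.141, 0.001, 3.039]
force: [-0.3, -0.4, 0.6]
width: 0.0003
gripper_force: 0.0
```

Run:
```python
from h import *
c=capture("wrist");pickle.dump(c,open("w1.pkl","wb"));cv2.imwrite("pics/w1.png",cv2.rotate(c["color"],cv2.ROTATE_180))
s=state();print(s['t'],s['eef_pos'],s['ee_rot'],s['width'])
```

```text
2.2 [0.41027127 0.06182471 0.23683885] [3.14145677e+00 1.01997144e-03 3.03845538e+00] -0.00010363999665310387
```

View pics/w1.png

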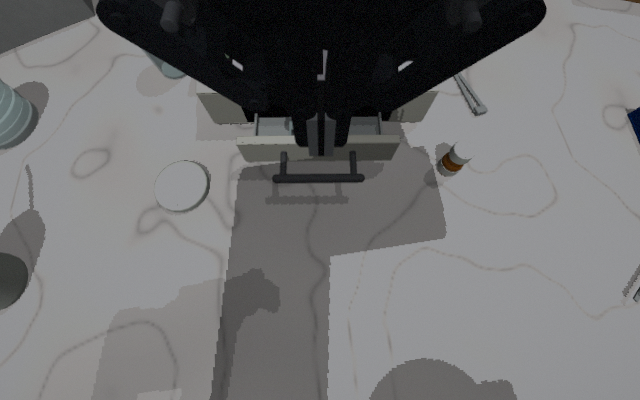

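Run:
```python
from h import *
c=pickle.load(open("w1.pkl","rb"))
a=[onz(c,[639-x,399-178],.043) for x in(273,364)];print(a,(a[0]+a[1])/2)
d=a[0]-a[1];print(np.linalg.norm(d),np.arctan2(-d[0],d[1]))
```

```text
[array([0.46494825, 0.11440122, 0.043     ]), array([0.45361105, 0.00560814, 0.043     ])] [0.45927965 0.06000468 0.043     ]
0.10938220613135553 -0.1038340785407725
```

Request:
{"fn": "move_arm", "kwargs": {
  "motion": [
    {"tx": 0,"ty": 0.06,"tz": 0.9,"twist": 0,"gripper": 1},
    {"tx": 0,"ty": 0,"tz": 0.9,"twist": 0,"gripper": 1},
    {"tx": 0,"ty": 0,"tz": 0.9,"twist": 0,"gripper": 1},
    {"tx": 0,"ty": 0,"tz": 0.88,"twist": 0,"gripper": 1},
    {"tx": -0.5,"ty": 0,"tz": 0,"twist": 0,"gripper": 1},
    {"tx": -0.4,"ty": 0,"tz": 0,"twist": 0,"gripper": 1},
    {"tx": -0.4,"ty": 0,"tz": 0,"twist": 0,"gripper": 1},
    {"tx": -0.2,"ty": 0,"tz": 0,"twist": 0,"gripper": 1}
  ]
}}

```text
t: 3.2
eef_pos: [0.4856, 0.0569, 0.0573]
ee_rot: [-3.142, -0.0, 3.038]
force: [-2.6, 1.1, -0.3]
width: -0.0002
gripper_force: 1.0
```

Request:
{"fn": "move_arm", "kwargs": {
  "motion": [
    {"tx": -0.3,"ty": 0,"tz": 0,"twist": 0,"gripper": 1},
    {"tx": -0.1,"ty": 0,"tz": 0,"twist": 0,"gripper": 1},
    {"tx": -0.04,"ty": 0,"tz": 0,"twist": 0,"gripper": 1},
    {"tx": -0.04,"ty": 0,"tz": 0,"twist": 0,"gripper": 1},
    {"tx": -0.04,"ty": 0,"tz": 0,"twist": 0,"gripper": 1},
    {"tx": -0.04,"ty": 0,"tz": 0,"twist": 0,"gripper": 1},
    {"tx": -0.04,"ty": 0,"tz": 0,"twist": 0,"gripper": 1},
    {"tx": 0,"ty": 0,"tz": 0,"twist": 0,"gripper": 1}
  ]
}}

```text
t: 4.2
eef_pos: [0.4975, 0.0552, 0.0551]
ee_rot: [-3.138, -0.042, 3.039]
force: [-82.4, 9.8, 63.6]
width: 0.0001
gripper_force: 43.1
```

Request:
{"fn": "move_arm", "kwargs": {
  "motion": [
    {"tx": 0.3,"ty": 0,"tz": 0,"twist": 0,"gripper": 1},
    {"tx": 0.3,"ty": 0,"tz": 0,"twist": 0,"gripper": 1},
    {"tx": 0.5,"ty": 0,"tz": 0,"twist": 0,"gripper": 1},
    {"tx": 0,"ty": 0,"tz": -0.8,"twist": 0,"gripper": 1},
    {"tx": 0,"ty": 0,"tz": -0.8,"twist": 0,"gripper": 1},
    {"tx": 0,"ty": 0,"tz": -0.9,"twist": 0,"gripper": 1},
    {"tx": 0,"ty": 0,"tz": -0.9,"twist": 0,"gripper": 1},
    {"tx": 0,"ty": 0,"tz": 0,"twist": 0,"gripper": 1}
  ]
}}

```text
t: 5.2
eef_pos: [0.4615, 0.0596, 0.2304]
ee_rot: [3.141, 0.007, 3.038]
force: [-1.0, -0.2, -0.4]
width: 0.0003
gripper_force: 0.0
```

Run:
```python
from h import *
s=state();print(s['t'],s['eef_pos'],s['ee_rot'],s['force'])
cw=capture("wrist");pickle.dump(cw,open("w2.pkl","wb"))
c=capture("top");pickle.dump(c,open("t2.pkl","wb"))
cs=capture("scene");pickle.dump(cs,open("s2.pkl","wb"))
a=cv2.resize(cs["color"][175:275,300:430],None,fx=4,fy=4,interpolation=2)
b=cv2.resize(cv2.rotate(cw["color"],cv2.ROTATE_180)[:220,180:460],(520,400))
t=cv2.resize(c["color"][140:220,265:380],(520,362),interpolation=2)
im=np.zeros((800,1040,3),np.uint8);im[:400,:520]=a;im[:400,520:]=b;im[400:762,:520]=t
cv2.imwrite("pics/m2.png",cv2.resize(im,None,fx=.75,fy=.75))
```

```text
5.2 [0.46146571 0.05957042 0.23040726] [3.14078114 0.00651347 3.03827222] [-0.96543896 -0.17807887 -0.42797921]
```

View pics/m2.png

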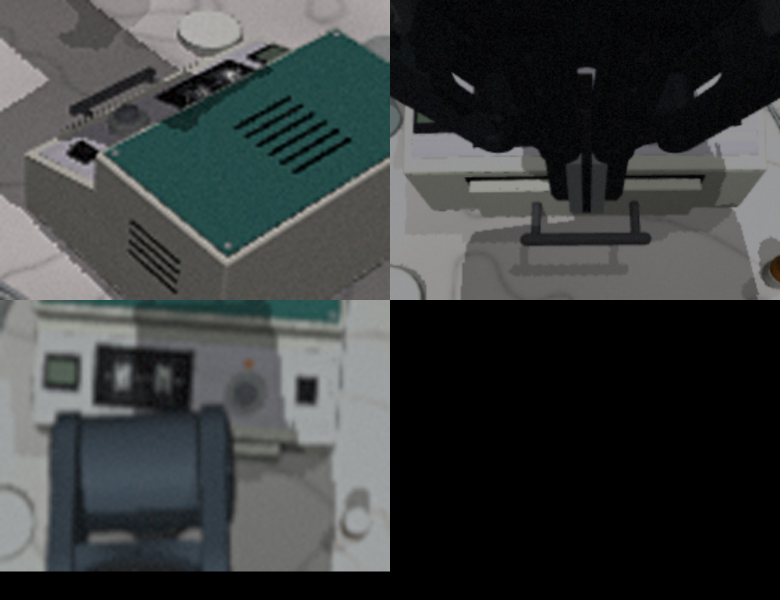

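Request:
{"fn": "move_arm", "kwargs": {
  "motion": [
    {"tx": -0.7,"ty": 0.2,"tz": 0,"twist": 0,"gripper": 1},
    {"tx": -0.7,"ty": 0.2,"tz": 0,"twist": 0,"gripper": 1},
    {"tx": -0.7,"ty": 0.2,"tz": 0,"twist": 0,"gripper": 1},
    {"tx": -0.7,"ty": 0.25,"tz": 0,"twist": 0,"gripper": 1},
    {"tx": 0,"ty": 0,"tz": 0,"twist": 0,"gripper": 1},
    {"tx": 0,"ty": 0,"tz": 0,"twist": 0,"gripper": 1},
    {"tx": 0,"ty": 0,"tz": 0,"twist": 0,"gripper": 1},
    {"tx": 0,"ty": 0,"tz": 0,"twist": 0,"gripper": 1}
  ]
}}

```text
t: 6.35
eef_pos: [0.6034, 0.0871, 0.2274]
ee_rot: [-3.142, 0.0, 3.038]
force: [-0.9, -0.7, -0.5]
width: 0.0004
gripper_force: 0.0
```

Run:
```python
from h import *
s=state();print(s['t'],s['eef_pos'],s['ee_rot'],s['force'])
cw=capture("wrist");pickle.dump(cw,open("w3.pkl","wb"))
cv2.imwrite("pics/w3.png",cv2.resize(cv2.rotate(cw["color"],cv2.ROTATE_180)[40:390,120:600],None,fx=1.6,fy=1.6,interpolation=2))
```

```text
6.35 [0.60340501 0.08712105 0.22744315] [-3.14156882e+00  4.09041225e-05  3.03796753e+00] [-0.94221712 -0.67586576 -0.45688883]
```

View pics/w3.png

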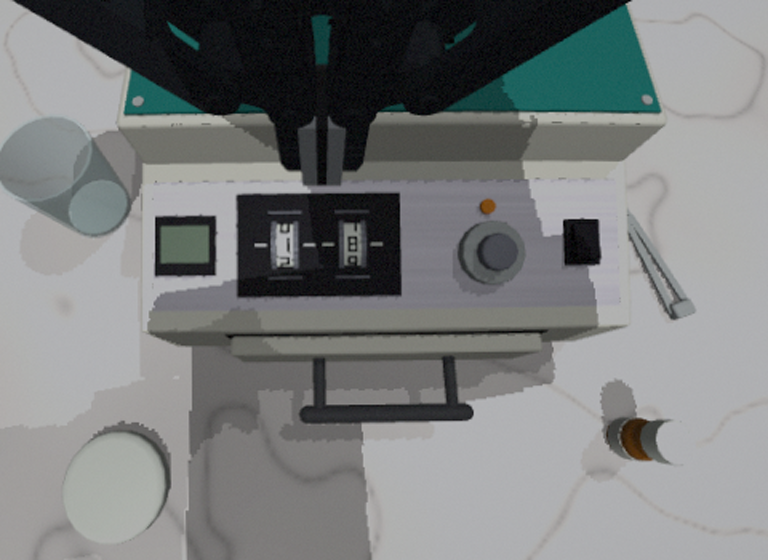

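Run:
```python
from h import *
c=pickle.load(open("w3.pkl","rb"));q=[.6858,.0373,-.1030]
for n,p,P in[("tens",(285,245),pan(0,.062,.008)),("units",(353,244),pan(0,.022,.008)),("start",(497,251),pan(0,-.06,.021)),("disp",(187,244),pan(0,.122,.001)),("rocker",(582,242),pan(0,-.118,.009)),("frontL",(147,326),[-.13,.15,.075]),("frontR",(627,322),[-.13,-.15,.075])]:
    u=[639-(120+(p[0]+.5)/1.6-.5),399-(40+(p[1]+.5)/1.6-.5)];W=w(P,q)[0];print(n,onz(c,u,W[2]).round(4),W.round(4))
```

```text
tens [0.612  0.1082 0.0977] [0.6106 0.1074 0.0977]
units [0.6085 0.0686 0.0977] [0.6065 0.0676 0.0977]
start [ 0.5916 -0.0094  0.1101] [ 0.5944 -0.0136  0.1101]
disp [0.6213 0.1674 0.091 ] [0.6188 0.1669 0.091 ]
rocker [ 0.5953 -0.0671  0.0986] [ 0.5918 -0.0716  0.0986]
frontL [0.5771 0.1968 0.075 ] [0.5719 0.1999 0.075 ]
frontR [ 0.5481 -0.0963  0.075 ] [ 0.5411 -0.0985  0.075 ]
```

Request:
{"fn": "move_arm", "kwargs": {
  "motion": [
    {"tx": -0.07,"ty": 0.43,"tz": 0.6,"twist": 0,"gripper": 1},
    {"tx": 0,"ty": 0,"tz": 0.6,"twist": 0,"gripper": 1},
    {"tx": 0,"ty": 0,"tz": 0.6,"twist": 0,"gripper": 1},
    {"tx": 0,"ty": 0,"tz": 0.15,"twist": 0,"gripper": 1},
    {"tx": 0,"ty": 0,"tz": 0.06,"twist": 0,"gripper": 1},
    {"tx": 0,"ty": 0,"tz": 0.06,"twist": 0,"gripper": 1},
    {"tx": 0,"ty": 0,"tz": 0,"twist": 0,"gripper": 1},
    {"tx": 0,"ty": 0,"tz": 0,"twist": 0,"gripper": 1}
  ]
}}

```text
t: 7.4
eef_pos: [0.6097, 0.1083, 0.1243]
ee_rot: [3.141, 0.001, 3.038]
force: [-0.3, -0.7, -0.4]
width: -0.0001
gripper_force: 0.0
```

Request:
{"fn": "move_arm", "kwargs": {
  "motion": [
    {"tx": 0,"ty": 0,"tz": 0.02,"twist": 0,"gripper": 1},
    {"tx": 0,"ty": 0,"tz": 0.02,"twist": 0,"gripper": 1},
    {"tx": 0,"ty": 0,"tz": 0,"twist": 0,"gripper": 1},
    {"tx": 0,"ty": 0,"tz": 0,"twist": 0,"gripper": 1},
    {"tx": 0,"ty": 0,"tz": 0,"twist": 0,"gripper": 1},
    {"tx": 0,"ty": 0,"tz": 0,"twist": 0,"gripper": 1},
    {"tx": 0,"ty": 0,"tz": 0,"twist": 0,"gripper": 1},
    {"tx": 0,"ty": 0,"tz": 0,"twist": 0,"gripper": 1}
  ]
}}

```text
t: 8.4
eef_pos: [0.6102, 0.1083, 0.1231]
ee_rot: [3.141, 0.002, 3.038]
force: [-2.0, 0.1, 10.3]
width: -0.0004
gripper_force: 5.1
```

Request:
{"fn": "move_arm", "kwargs": {
  "motion": [
    {"tx": -0.07,"ty": 0,"tz": 0,"twist": 0,"gripper": 1},
    {"tx": -0.07,"ty": 0,"tz": 0,"twist": 0,"gripper": 1},
    {"tx": -0.07,"ty": 0,"tz": 0,"twist": 0,"gripper": 1},
    {"tx": -0.06,"ty": 0,"tz": 0,"twist": 0,"gripper": 1},
    {"tx": 0,"ty": 0,"tz": 0,"twist": 0,"gripper": 1},
    {"tx": 0,"ty": 0,"tz": 0,"twist": 0,"gripper": 1},
    {"tx": 0,"ty": 0,"tz": 0,"twist": 0,"gripper": 1},
    {"tx": 0,"ty": 0,"tz": 0,"twist": 0,"gripper": 1}
  ]
}}

```text
t: 9.4
eef_pos: [0.6239, 0.107, 0.1233]
ee_rot: [3.141, 0.003, 3.038]
force: [-0.8, -0.2, 9.7]
width: 0.0002
gripper_force: 4.8
```

Request:
{"fn": "move_arm", "kwargs": {
  "motion": [
    {"tx": 0,"ty": 0,"tz": -0.3,"twist": 0,"gripper": 1},
    {"tx": 0,"ty": 0,"tz": 0,"twist": 0,"gripper": 1},
    {"tx": 0.27,"ty": 0,"tz": 0,"twist": 0,"gripper": 1},
    {"tx": 0,"ty": 0,"tz": 0,"twist": 0,"gripper": 1},
    {"tx": 0,"ty": 0,"tz": 0.2,"twist": 0,"gripper": 1},
    {"tx": 0,"ty": 0,"tz": 0.1,"twist": 0,"gripper": 1},
    {"tx": 0,"ty": 0,"tz": 0,"twist": 0,"gripper": 1},
    {"tx": 0,"ty": 0,"tz": 0,"twist": 0,"gripper": 1}
  ]
}}

```text
t: 10.4
eef_pos: [0.6109, 0.1081, 0.1231]
ee_rot: [3.141, 0.003, 3.038]
force: [-2.0, -0.9, 14.3]
width: -0.0002
gripper_force: 7.2
```

Request:
{"fn": "move_arm", "kwargs": {
  "motion": [
    {"tx": -0.07,"ty": 0,"tz": 0,"twist": 0,"gripper": 1},
    {"tx": -0.07,"ty": 0,"tz": 0,"twist": 0,"gripper": 1},
    {"tx": -0.07,"ty": 0,"tz": 0,"twist": 0,"gripper": 1},
    {"tx": -0.06,"ty": 0,"tz": 0,"twist": 0,"gripper": 1},
    {"tx": 0,"ty": 0,"tz": 0,"twist": 0,"gripper": 1},
    {"tx": 0,"ty": 0,"tz": -0.2,"twist": 0,"gripper": 1},
    {"tx": 0,"ty": 0,"tz": -0.8,"twist": 0,"gripper": 1},
    {"tx": 0,"ty": 0,"tz": -0.8,"twist": 0,"gripper": 1}
  ]
}}

```text
t: 11.4
eef_pos: [0.6228, 0.1068, 0.2123]
ee_rot: [-3.141, -0.001, 3.038]
force: [1.2, 0.5, 0.2]
width: -0.0004
gripper_force: 0.0
```

Run:
```python
from h import *
s=state();print(s['t'],s['eef_pos'],s['ee_rot'],s['force'])
cw=capture("wrist");pickle.dump(cw,open("w4.pkl","wb"))
cv2.imwrite("pics/w4.png",cv2.resize(cv2.rotate(cw["color"],cv2.ROTATE_180)[150:300,220:440],None,fx=3,fy=3,interpolation=2))
```

```text
11.4 [0.62278102 0.106775   0.21231099] [-3.14128441e+00 -1.39801060e-03  3.03796078e+00] [1.19192274 0.479342   0.23260021]
```

View pics/w4.png

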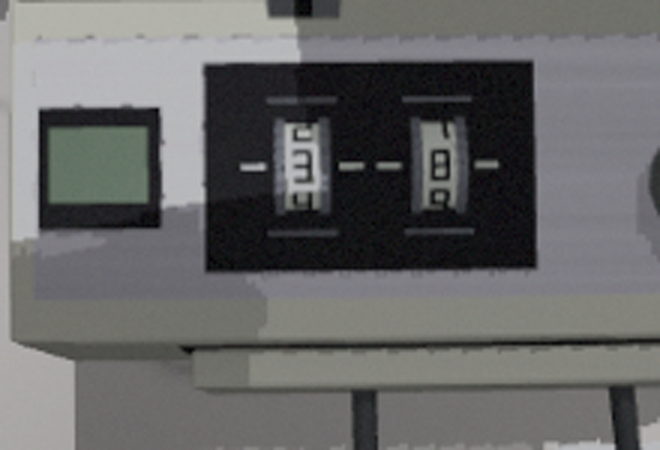

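Request:
{"fn": "move_arm", "kwargs": {
  "motion": [
    {"tx": -0.05,"ty": -0.8,"tz": 0,"twist": 0,"gripper": 1},
    {"tx": 0,"ty": 0,"tz": 0.8,"twist": 0,"gripper": 1},
    {"tx": 0,"ty": 0,"tz": 0.7,"twist": 0,"gripper": 1},
    {"tx": 0,"ty": 0,"tz": 0.2,"twist": 0,"gripper": 1},
    {"tx": 0,"ty": 0,"tz": 0.1,"twist": 0,"gripper": 1},
    {"tx": 0,"ty": 0,"tz": 0,"twist": 0,"gripper": 1},
    {"tx": 0,"ty": 0,"tz": 0,"twist": 0,"gripper": 1},
    {"tx": 0,"ty": 0,"tz": 0,"twist": 0,"gripper": 1}
  ]
}}

```text
t: 12.45
eef_pos: [0.6221, 0.0668, 0.1233]
ee_rot: [3.141, 0.002, 3.038]
force: [-0.9, -1.5, 7.4]
width: 0.0
gripper_force: 3.2
```

Request:
{"fn": "move_arm", "kwargs": {
  "motion": [
    {"tx": 0.07,"ty": 0,"tz": 0,"twist": 0,"gripper": 1},
    {"tx": 0.07,"ty": 0,"tz": 0,"twist": 0,"gripper": 1},
    {"tx": 0.07,"ty": 0,"tz": 0,"twist": 0,"gripper": 1},
    {"tx": 0.06,"ty": 0,"tz": 0,"twist": 0,"gripper": 1},
    {"tx": 0,"ty": 0,"tz": 0,"twist": 0,"gripper": 1},
    {"tx": 0,"ty": 0,"tz": 0,"twist": 0,"gripper": 1},
    {"tx": 0,"ty": 0,"tz": 0,"twist": 0,"gripper": 1},
    {"tx": 0,"ty": 0,"tz": 0,"twist": 0,"gripper": 1}
  ]
}}

```text
t: 13.45
eef_pos: [0.6087, 0.0681, 0.1233]
ee_rot: [3.142, 0.002, 3.038]
force: [-1.3, -2.5, 7.1]
width: -0.0004
gripper_force: 3.5
```

Request:
{"fn": "move_arm", "kwargs": {
  "motion": [
    {"tx": 0,"ty": 0,"tz": -0.3,"twist": 0,"gripper": 1},
    {"tx": 0,"ty": 0,"tz": 0,"twist": 0,"gripper": 1},
    {"tx": -0.27,"ty": 0,"tz": 0,"twist": 0,"gripper": 1},
    {"tx": 0,"ty": 0,"tz": 0,"twist": 0,"gripper": 1},
    {"tx": 0,"ty": 0,"tz": 0.2,"twist": 0,"gripper": 1},
    {"tx": 0,"ty": 0,"tz": 0.1,"twist": 0,"gripper": 1},
    {"tx": 0,"ty": 0,"tz": 0,"twist": 0,"gripper": 1},
    {"tx": 0,"ty": 0,"tz": 0,"twist": 0,"gripper": 1}
  ]
}}

```text
t: 14.45
eef_pos: [0.6222, 0.0668, 0.1231]
ee_rot: [3.141, 0.003, 3.038]
force: [0.4, -1.4, 13.2]
width: 0.0006
gripper_force: 6.4
```

Request:
{"fn": "move_arm", "kwargs": {
  "motion": [
    {"tx": 0.07,"ty": 0,"tz": 0,"twist": 0,"gripper": 1},
    {"tx": 0.07,"ty": 0,"tz": 0,"twist": 0,"gripper": 1},
    {"tx": 0.07,"ty": 0,"tz": 0,"twist": 0,"gripper": 1},
    {"tx": 0.06,"ty": 0,"tz": 0,"twist": 0,"gripper": 1},
    {"tx": 0,"ty": 0,"tz": 0,"twist": 0,"gripper": 1},
    {"tx": 0,"ty": 0,"tz": -0.3,"twist": 0,"gripper": 1},
    {"tx": 0,"ty": 0,"tz": 0,"twist": 0,"gripper": 1},
    {"tx": -0.27,"ty": 0,"tz": 0,"twist": 0,"gripper": 1}
  ]
}}

```text
t: 15.45
eef_pos: [0.6208, 0.067, 0.1365]
ee_rot: [-3.142, -0.001, 3.038]
force: [0.2, 0.2, 0.5]
width: -0.0002
gripper_force: 0.0
```

Request:
{"fn": "move_arm", "kwargs": {
  "motion": [
    {"tx": 0,"ty": 0,"tz": -0.6,"twist": 0,"gripper": 1},
    {"tx": 0,"ty": 0,"tz": -0.8,"twist": 0,"gripper": 1},
    {"tx": 0,"ty": 0,"tz": 0,"twist": 0,"gripper": 1},
    {"tx": 0,"ty": 0,"tz": 0,"twist": 0,"gripper": 1},
    {"tx": 0,"ty": 0,"tz": 0,"twist": 0,"gripper": 1},
    {"tx": 0,"ty": 0,"tz": 0,"twist": 0,"gripper": 1},
    {"tx": 0,"ty": 0,"tz": 0,"twist": 0,"gripper": 1},
    {"tx": 0,"ty": 0,"tz": 0,"twist": 0,"gripper": 1}
  ]
}}

```text
t: 16.45
eef_pos: [0.6213, 0.0668, 0.2066]
ee_rot: [-3.142, -0.0, 3.038]
force: [-0.2, -0.8, -0.6]
width: -0.0001
gripper_force: 0.0
```

Run:
```python
from h import *
s=state();print(s['t'],s['eef_pos'],s['ee_rot'],s['force'])
cw=capture("wrist");pickle.dump(cw,open("w5.pkl","wb"))
cv2.imwrite("pics/w5.png",cv2.resize(cv2.rotate(cw["color"],cv2.ROTATE_180)[150:300,180:440],None,fx=3,fy=3,interpolation=2))
```

```text
16.45 [0.62126538 0.0668292  0.206629  ] [-3.14155055e+00 -2.46974365e-04  3.03806156e+00] [-0.16163854 -0.77416682 -0.61598062]
```

View pics/w5.png

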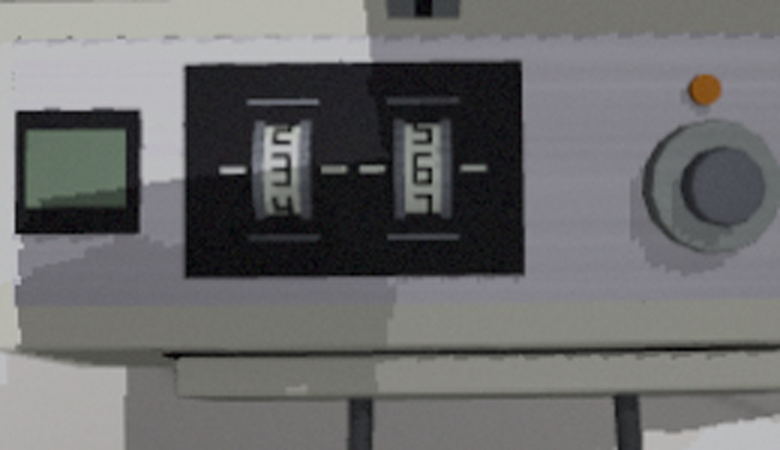

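Request:
{"fn": "move_arm", "kwargs": {
  "motion": [
    {"tx": 0,"ty": 0,"tz": 0.8,"twist": 0,"gripper": 1},
    {"tx": 0,"ty": 0,"tz": 0.6,"twist": 0,"gripper": 1},
    {"tx": 0,"ty": 0,"tz": 0.2,"twist": 0,"gripper": 1},
    {"tx": 0,"ty": 0,"tz": 0.1,"twist": 0,"gripper": 1},
    {"tx": 0,"ty": 0,"tz": 0,"twist": 0,"gripper": 1},
    {"tx": 0,"ty": 0,"tz": 0,"twist": 0,"gripper": 1},
    {"tx": 0,"ty": 0,"tz": 0,"twist": 0,"gripper": 1},
    {"tx": 0.07,"ty": 0,"tz": 0,"twist": 0,"gripper": 1}
  ]
}}

```text
t: 17.5
eef_pos: [0.6191, 0.0671, 0.1234]
ee_rot: [3.141, 0.004, 3.038]
force: [1.3, -0.4, 5.3]
width: -0.0004
gripper_force: 2.7
```

Request:
{"fn": "move_arm", "kwargs": {
  "motion": [
    {"tx": 0.07,"ty": 0,"tz": 0,"twist": 0,"gripper": 1},
    {"tx": 0.07,"ty": 0,"tz": 0,"twist": 0,"gripper": 1},
    {"tx": 0.06,"ty": 0,"tz": 0,"twist": 0,"gripper": 1},
    {"tx": 0,"ty": 0,"tz": 0,"twist": 0,"gripper": 1},
    {"tx": 0,"ty": 0,"tz": -0.3,"twist": 0,"gripper": 1},
    {"tx": 0,"ty": 0,"tz": -0.8,"twist": 0,"gripper": 1},
    {"tx": 0,"ty": -0.8,"tz": -0.4,"twist": 0,"gripper": 1},
    {"tx": 0,"ty": -0.8,"tz": 0,"twist": 0,"gripper": 1}
  ]
}}

```text
t: 18.5
eef_pos: [0.6004, -0.012, 0.1999]
ee_rot: [3.142, 0.004, 3.039]
force: [-0.4, -0.3, 0.2]
width: -0.0001
gripper_force: 0.0
```

Run:
```python
from h import *
s=state();print(s['t'],s['eef_pos'],s['ee_rot'],s['force'])
cw=capture("wrist");pickle.dump(cw,open("w6.pkl","wb"))
im=cv2.rotate(cw["color"],cv2.ROTATE_180);cv2.imwrite("pics/w6.png",cv2.resize(im[90:300,80:400],None,fx=2.4,fy=2.4,interpolation=2))
```

```text
18.5 [ 0.60041222 -0.01201192  0.19987327] [3.1415236 0.0043185 3.0392212] [-0.40403969 -0.28922237  0.22076263]
```

View pics/w6.png

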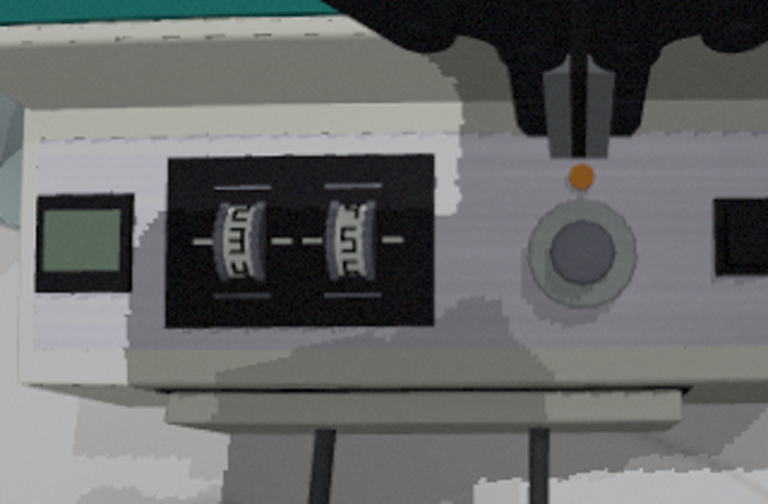

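Run:
```python
from h import *
c=pickle.load(open("w6.pkl","rb"))
u=[639-(80+582.5/2.4-.5),399-(90+252.5/2.4-.5)];P=onz(c,u,.1101);print(P)
d=P-state()['eef_pos'];y=3.039
print(np.cos(y)*d[0]+np.sin(y)*d[1],np.sin(y)*d[0]-np.cos(y)*d[1])
```

```text
[ 0.5912263 -0.0116161  0.1101   ]
0.00876208977638608 0.003647005354631302
```

Request:
{"fn": "move_arm", "kwargs": {
  "motion": [
    {"tx": 0.28,"ty": 0.07,"tz": 0.2,"twist": 0,"gripper": 1},
    {"tx": 0,"ty": 0,"tz": 0.6,"twist": 0,"gripper": 1},
    {"tx": 0,"ty": 0,"tz": 0.3,"twist": 0,"gripper": 1},
    {"tx": 0,"ty": 0,"tz": 0.1,"twist": 0,"gripper": 1},
    {"tx": 0,"ty": 0,"tz": 0,"twist": 0,"gripper": 1},
    {"tx": 0,"ty": 0,"tz": 0,"twist": 0,"gripper": 1},
    {"tx": 0,"ty": 0,"tz": 0,"twist": 0,"gripper": 1},
    {"tx": 0,"ty": 0,"tz": 0,"twist": 0,"gripper": 1}
  ]
}}

```text
t: 19.55
eef_pos: [0.5862, -0.0064, 0.1371]
ee_rot: [3.142, 0.0, 3.038]
force: [-0.7, -0.0, -0.3]
width: -0.0001
gripper_force: 0.0
```

Request:
{"fn": "move_arm", "kwargs": {
  "motion": [
    {"tx": -0.006,"ty": 0,"tz": 0.02,"twist": 0,"gripper": 1},
    {"tx": -0.006,"ty": 0,"tz": 0.02,"twist": 0,"gripper": 1},
    {"tx": -0.006,"ty": 0,"tz": 0.02,"twist": 0,"gripper": 1},
    {"tx": -0.006,"ty": 0,"tz": 0.02,"twist": 0,"gripper": 1},
    {"tx": 0,"ty": 0,"tz": 0,"twist": 0,"gripper": 1},
    {"tx": 0,"ty": 0,"tz": 0,"twist": 0,"gripper": 1},
    {"tx": 0,"ty": 0,"tz": 0,"twist": 0,"gripper": 1},
    {"tx": 0,"ty": 0,"tz": 0,"twist": 0,"gripper": 1}
  ]
}}

```text
t: 20.55
eef_pos: [0.5872, -0.0066, 0.1328]
ee_rot: [-3.142, -0.0, 3.038]
force: [0.1, 1.1, 1.5]
width: -0.0002
gripper_force: 1.0
```

Request:
{"fn": "move_arm", "kwargs": {
  "motion": [
    {"tx": -0.006,"ty": 0,"tz": 0.02,"twist": 0,"gripper": 1},
    {"tx": -0.006,"ty": 0,"tz": 0.02,"twist": 0,"gripper": 1},
    {"tx": -0.006,"ty": 0,"tz": 0.02,"twist": 0,"gripper": 1},
    {"tx": -0.006,"ty": 0,"tz": 0.02,"twist": 0,"gripper": 1},
    {"tx": 0,"ty": 0,"tz": 0,"twist": 0,"gripper": 1},
    {"tx": 0,"ty": 0,"tz": 0,"twist": 0,"gripper": 1},
    {"tx": 0,"ty": 0,"tz": 0,"twist": 0,"gripper": 1},
    {"tx": 0,"ty": 0,"tz": 0,"twist": 0,"gripper": 1}
  ]
}}

```text
t: 21.55
eef_pos: [0.5884, -0.0067, 0.129]
ee_rot: [-3.142, -0.0, 3.038]
force: [-3.5, 1.4, 5.2]
width: 0.0003
gripper_force: 3.3
```

Request:
{"fn": "move_arm", "kwargs": {
  "motion": [
    {"tx": -0.006,"ty": 0,"tz": 0.02,"twist": 0,"gripper": 1},
    {"tx": -0.006,"ty": 0,"tz": 0.02,"twist": 0,"gripper": 1},
    {"tx": 0,"ty": 0,"tz": 0.02,"twist": 0,"gripper": 1},
    {"tx": 0,"ty": 0,"tz": 0,"twist": 0,"gripper": 1},
    {"tx": 0,"ty": 0,"tz": 0,"twist": 0,"gripper": 1},
    {"tx": 0,"ty": 0,"tz": 0,"twist": 0,"gripper": 1},
    {"tx": 0,"ty": 0,"tz": 0,"twist": 0,"gripper": 1},
    {"tx": 0,"ty": 0,"tz": 0,"twist": 0,"gripper": 1}
  ]
}}

```text
t: 22.55
eef_pos: [0.5888, -0.0066, 0.1281]
ee_rot: [-3.142, -0.0, 3.038]
force: [-15.1, 0.5, 29.1]
width: -0.0004
gripper_force: 16.5
```

Request:
{"fn": "move_arm", "kwargs": {
  "motion": [
    {"tx": 0.018,"ty": 0,"tz": -0.06,"twist": 0,"gripper": 1},
    {"tx": 0.03,"ty": 0,"tz": -0.1,"twist": 0,"gripper": 1},
    {"tx": 0,"ty": 0,"tz": -0.2,"twist": 0,"gripper": 1},
    {"tx": 0,"ty": 0,"tz": -0.5,"twist": 0,"gripper": 1},
    {"tx": 0,"ty": 0,"tz": -0.8,"twist": 0,"gripper": 1},
    {"tx": 0,"ty": 0,"tz": -0.4,"twist": 0,"gripper": 1},
    {"tx": 0,"ty": 0,"tz": 0,"twist": 0,"gripper": 1},
    {"tx": 0,"ty": 0,"tz": 0,"twist": 0,"gripper": 1}
  ]
}}

```text
t: 23.55
eef_pos: [0.5862, -0.0065, 0.2278]
ee_rot: [-3.142, -0.001, 3.038]
force: [0.5, -0.3, 0.0]
width: -0.0001
gripper_force: 0.0
```

Run:
```python
from h import *
s=state();print(s['t'],s['eef_pos'],s['force'])
cw=capture("wrist")
im=cv2.rotate(cw["color"],cv2.ROTATE_180);cv2.imwrite("pics/w7.png",cv2.resize(im[90:340,80:410],None,fx=2.4,fy=2.4,interpolation=2))
```

```text
23.55 [ 0.5862192  -0.00645163  0.22776176] [ 0.50847676 -0.25705008  0.02687675]
```

View pics/w7.png

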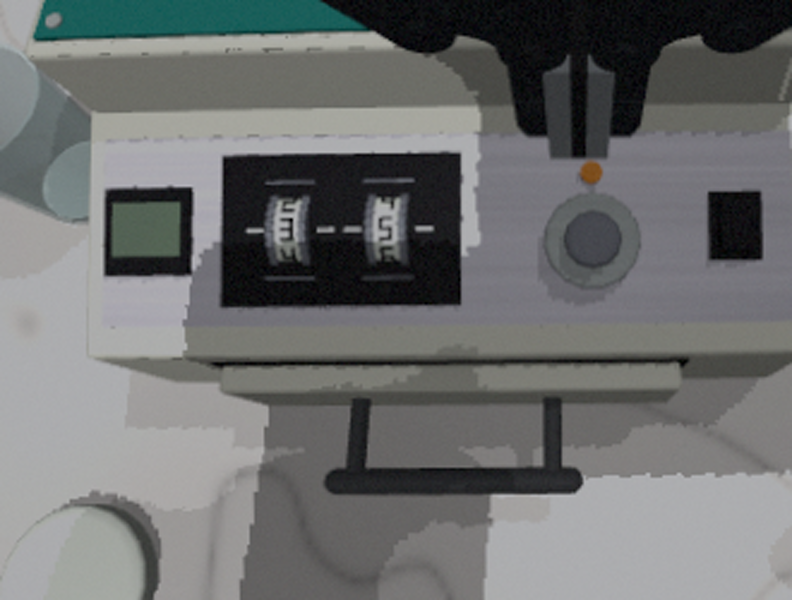

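```bash
python3 -c "
from plant import job_done;print(job_done())"
```

```text
the job is handed in; nothing more can be done
None
```

I handed the job in at 23.6 s: the tray is shut, the timer reads 35 with both digits square, and the start button was pressed to its stop and released. That the button went fully in is judged from about 5 mm of travel and a sharp force rise at the end, since no run indicator was seen.

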